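Proof-pull the locking pin of the registration board

TASK

Before the print run, prove that the locking pin of the registration board holds: it is the one with the flat cross-bar head. Grip its head and pull straight up with steadily rising force to about 11 newtons, which draws it up about 15 mm so that the dark groove on its shank just clears the collar, and keep that pull for at least half a second without overloading it (never beyond 16 newtons or 24 mm); then ease it back down until it is fully seated, without letting it snap back, and let go. Leave the round-headed and the square-headed pins seated.

Things in the scene. Friction and masses are not known exactly. Their poses are not given: they have to be found in the camera images.
- head_bar (a point): Centre (half-way up) of the locking pin's head: a steel cross-bar 13 mm thick (x; grip it across this), 50 mm long (y), 18 mm high (z up) on an upright 12 mm shank. Rises with the pin. Seated, it is 71 mm above the bench and 31 mm above the top of the 28 mm wide collar that the pin slides in, so 22 mm of shank is bare under the bar.
- pin_bar (a joint): How far the locking pin is drawn up out of its collar (m): 0 = fully seated. It slides straight up against a return spring: starts to move at about 3 N, then 0.55 N more per mm (8.5 N at 10 mm, 11 N at 15 mm, 14.5 N at 21 mm); let go, it springs back to 0. A dark 3 mm groove on the shank begins to show at 11 mm and is wholly out at 14 mm.
- pin_round (a joint): The same for the pin with the round head (32 mm across): 0 = seated, leave it so. The three pins stand upright 92 mm apart in a row along the y of head_bar, in any order, at the near edge of a plywood board (200 x 290 x 12 mm), heads equally high. Beyond them (+x) lie a lino block, clip and sanding block, none above 60 mm.
- pin_square (a joint): The same for the pin with the square head (28 x 28 mm): 0 = seated, leave it so.

How it is judged:
By the outcome, as a careful person would: the job done as asked, in the order asked, and still so for the second after the job is handed in, with the robot touching nothing.
It also fails if it takes over 38 s, if anything falls off the work surface, if the arm or the gripper's body presses on something with over 40 N, if the wrist force passes 120 N, or if a joint passes its speed limit or range.

ROBOT

A 6-joint arm with a two-finger parallel gripper is mounted at the origin on a cart in front of the work surface, level with it; the furniture and walls round the work are solid. World frame = base frame: x ahead of the robot, y to its left, z up, the work surface at z = 0. Lengths are in m, angles in degrees, forces in N, time in s.
With the tool pointing down it reaches from about 0.4 to 0.825 m from the base axis. Payload 7 kg.
Tool frame: the origin (TCP) lies midway between the tips of the shut fingers; the grasp point (between the pads) lies 19 mm behind it; x points along the fingers, z is the direction in which the jaws open and shut, and the axes are right-handed (so a half turn about x gives the same grasp; the last joint's range is limited). The gripper opens to 88 mm and grips with 3 to 60 N. Pads are 19 mm wide; open, the fingers measure 130 mm over their backs; the gripper's body (78 mm by 193 mm) begins 47 mm behind the grasp point.
Start: joints at [-58.493, 20.546, 0.682, 0, -70.136, -16.507], TCP at [0.175, -0.652, 0.227] pointing down, gripper open.
Joint ranges: [-176.03, 176.03], [-82.01, 121.73], [-58.28, 71.71], [-173.87, 95.51], [-174.79, -0.11], [-173.66, 173.66]. Speed limits (degrees/s): [136.94, 136.94, 172.46, 180, 180, 180].

INTERFACE

Orientations are given as [roll, pitch, yaw] about the fixed x, y, z axes, in that order (R = Rz(yaw) Ry(pitch) Rx(roll)).
In Python, from plant import get_state, capture, close_job gives the robot as it stands.
- The arm moves only by the tool play_rows, never from a script. Its argument "series" is one flat list of numbers, 4 for each row, row after row: the shift along the tool's x, y, z in m, then the turn about the tool's x in rad. In form: [tx, ty, tz, spin, tx, ty, tz, spin, ...]. A call has exactly 5 rows; each row shifts and turns the commanded pose from where the row before left it, along the tool's axes as they then stand; what a row does not reach is not made up. A row lasts 1/12 s, in which the tool goes at most 41.7 mm and 7.16 degrees, less where a joint would pass 70% of its speed; a pose out of reach is approached as far as the arm can. A call is refused whole if a number of a shift passes 0.0417 or a number of a turn 0.125, either way. A call with a gripper value outside its range is refused whole. "jaw" is the opening in per cent of the stroke, from 0 (shut) to 100 (fully open), set as the call begins (left out, the last holds). The fingers move at their own pace and stop on an object; "squeeze" is the grip in N (left out, the last holds). Time passes only in rows, so rows that do not move let the fingers close, or fill a call up. It gives the time, the measured TCP pose, the force and the opening at its end, in the units of the state.
- get_state(): the state, without advancing time (a new reading comes with each control period).
- capture(name): name is "scene" or "top" or "wrist"; returns a dict with "img" (384x512x3 uint8, blue, green, red), "K" (3x3 intrinsics, pixels), "k1" (the pictures are not rectified: a ray, as slopes to the right and down, at radius r is drawn at 1 + k1 r^2 times it, then the intrinsics apply), "world_from_camera" (4x4, takes a point from camera to world coordinates). Camera axes: x right, y down, z forward; pixel columns grow to the right and rows downward; lengths in m; the calibration is good to about 2 mm. A picture is of the moment at which its call begins. There is no depth.
- close_job(): hands the job in, once; it reports no verdict.
The state is a dict: "time_s": time; "joints": joint angles; "qd": joint speeds; "joint_torque": joint torques, N m; "tcp_pos": TCP position; "eef_rot": TCP orientation; "contact_force": force on the tool from outside, world axes, zero at the start; "moment": the same for the moment, N m; "gripper_width": finger opening in m.
Only numpy, scipy, OpenCV 4.12 (cv2) and the standard library are available. Lean on these libraries where they do the work, as an engineer would, in place of code of your own. Each camera call takes 0.05 s, during which the arm holds its last target.

## Working session

There is one attempt and no reset: what is moved stays moved. The work goes in short steps, Python scripts to look and compute and a tool call to move; the robot and the scene stay as the last step left them, time stands still between calls to the robot, and variables do not carry over. Pictures are saved under pics/ and viewed, and the job is handed in when it is done.

Besides the shell and the picture viewer there is one more tool, called after "Request:" as name(argument=value, ...) on one line, values as JSON. play_rows: Moves the arm, as the interface text tells. Its arguments: {"type":"object","properties":{"series":{"type":"array","items":{"type":"number"}},"jaw":{"type":"number"},"squeeze":{"type":"number"}},"required":["series"]}

```bash
mkdir -p pics
cat > h.py <<'E'
import numpy as np, cv2
def ray(c,u,v):
    K=c["K"];p=cv2.undistortPoints(np.array([[[u,v]]],float),np.array(K,float),np.array([c["k1"],0,0,0.]))[0,0]
    T=np.array(c["world_from_camera"]);d=T[:3,:3]@np.array([p[0],p[1],1]);return T[:3,3],d
def onz(c,u,v,z):
    o,d=ray(c,u,v);return o+d*(z-o[2])/d[2]
E
python3 - <<'E'
from plant import *
import cv2,pickle
s=get_state();print({k:s[k] for k in s})
C={}
for n in("scene","top","wrist"):
    C[n]=capture(n);cv2.imwrite(f"pics/{n}0.png",C[n]["img"]);print(n,C[n]["world_from_camera"])
pickle.dump(C,open("c0.pkl","wb"))
E
```

```text
{'time_s': 0.0, 'joints': array([-5.84938621e+01,  2.05922562e+01,  6.34145924e-01, -1.92890337e-02,
       -7.01356983e+01, -1.65056565e+01]), 'qd': array([-0.01626086,  0.0497408 ,  0.03657345, -0.04325327, -0.01154274,
        0.04443045]), 'joint_torque': array([ 1.08209399e-03, -5.82713950e+01,  2.93052542e+01,  6.99670315e+00,
        6.77254808e-03, -2.28512208e-04]), 'tcp_pos': array([ 0.17453956, -0.65154332,  0.22561886]), 'eef_rot': array([  5.56696599,  89.9044544 , 110.56087831]), 'contact_force': array([-1.16558726, -0.35900543,  0.0448596 ]), 'moment': array([-0.04520999,  0.00681423, -0.03293597]), 'gripper_width': 0.0878595501245797}
scene [[ 0.61189839 -0.31303426  0.72635385  0.04364074]
 [-0.79085172 -0.22871256  0.5676655  -0.43684293]
 [-0.0115725  -0.9217918  -0.38751253  0.4275155 ]
 [ 0.          0.          0.          1.        ]]
top [[-0.02824587 -0.9874358   0.15547577  0.49386309]
 [-0.99941929  0.0308627   0.01444251  0.03739124]
 [-0.01905945 -0.15497754 -0.98773412  0.93137082]
 [ 0.          0.          0.          1.        ]]
wrist [[-2.59577709e-01  9.31310301e-01  2.55500559e-01  1.05858627e-01]
 [ 9.65721904e-01  2.50112718e-01  6.94610184e-02 -6.69801863e-01]
 [ 7.85822839e-04  2.64773018e-01 -9.64310443e-01  3.83594734e-01]
 [ 0.00000000e+00  0.00000000e+00  0.00000000e+00  1.00000000e+00]]
```

View pics/scene0.png

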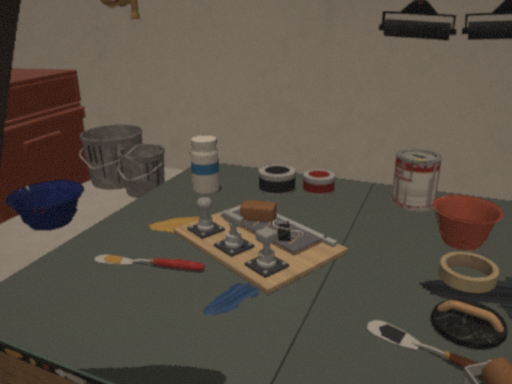

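View pics/top0.png

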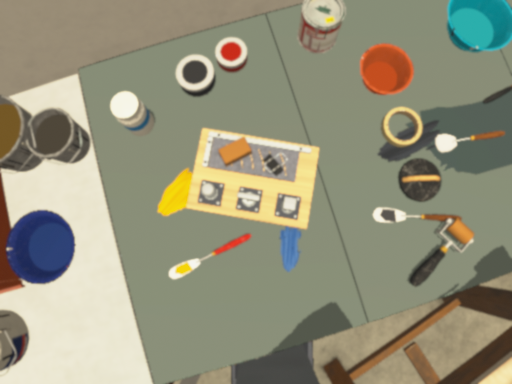

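The scene view shows the pins at about (205,210), (235,235) and (267,250). In the top view they are at about (210,190), (250,200) and (288,206), and the middle one looks like the bar. I'll zoom in to check.

Run:
```python
import pickle,cv2,numpy as np
C=pickle.load(open("c0.pkl","rb"))
a=cv2.resize(C["top"]["img"][170:230,180:320],None,fx=5.6,fy=5.6,interpolation=cv2.INTER_CUBIC)
b=cv2.resize(C["scene"]["img"][190:280,170:300],None,fx=3,fy=3,interpolation=cv2.INTER_CUBIC)
o=np.zeros((600,800,3),np.uint8);o[:a.shape[0],:a.shape[1]]=a[:,:800];h=600-a.shape[0];o[a.shape[0]:a.shape[0]+min(h,b.shape[0]),:b.shape[1]]=b[:h]
cv2.imwrite("pics/z.png",o);print(C["top"]["K"],C["top"]["k1"])
```

```text
[[390.24251127   0.         251.91234013]
 [  0.         390.24251127 184.95534821]
 [  0.           0.           1.        ]] -0.1044133188595676
```

View pics/z.png

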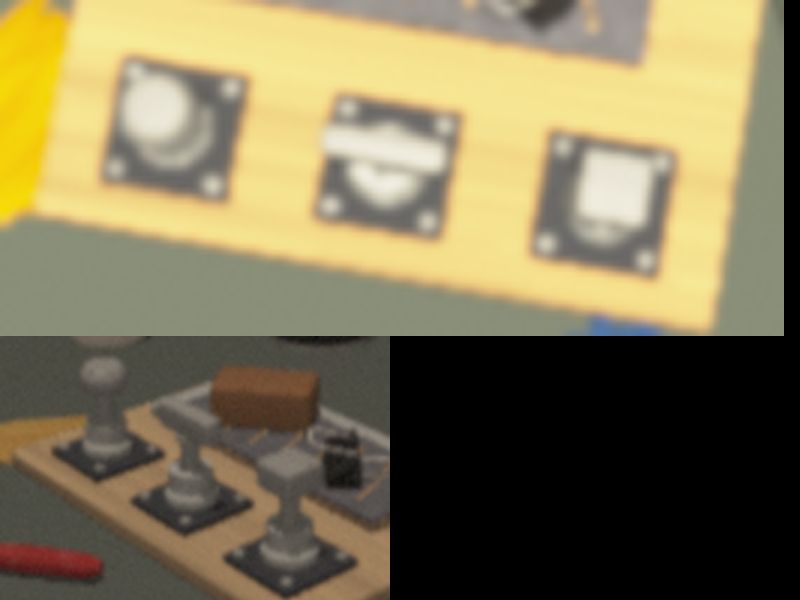

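Run:
```python
import pickle,cv2,numpy as np
from h import *
C=pickle.load(open("c0.pkl","rb"));c=C["top"]
f=lambda p,z:onz(c,180+p[0]/5.6-.41,170+p[1]/5.6-.41,z)
P=[f(p,.016) for p in((175.5,129),(389,166),(604,203))]
for p in P:print(p)
d=P[0]-P[2];print(np.linalg.norm(d),np.degrees(np.arctan2(d[1],d[0])))
print("bar",f((385,147),.080),f((323,137),.08)-f((447,157),.08))
print("round",f((155,105),.08),"sq",f((615,185),.08))
```

```text
[0.62255644 0.14860612 0.016     ]
[0.60403843 0.05848837 0.016     ]
[ 0.58559901 -0.03142899  0.016     ]
0.18378925559156842 78.39953158176066
bar [0.60389373 0.05838024 0.08      ] [0.00940998 0.04849446 0.        ]
round [0.6233812  0.14885051 0.08      ] sq [ 0.58612025 -0.03121424  0.08      ]
```

```bash
cat > rel.py <<'E'
import numpy as np,sys
from scipy.spatial.transform import Rotation as Ro
from plant import get_state
def rel(target,yaw=-11.6):
    s=get_state();R=Ro.from_euler("xyz",s["eef_rot"],degrees=True).as_matrix()
    d=R.T@(np.array(target)-s["tcp_pos"])
    g=np.array([np.cos(np.radians(yaw)),np.sin(np.radians(yaw)),0])
    l=R.T@g;a=np.degrees(np.arctan2(-l[1],l[2]));a=(a+90)%180-90
    print("t",s["time_s"],"pos",s["tcp_pos"].round(4),"F",s["contact_force"].round(2),"w",s["gripper_width"].round(4),"q",s["joints"].round(1))
    print("R",R.round(3).tolist());print("local move",d.round(4),"spin deg",a.round(2),"rad",np.radians(a).round(4))
    # move after final spin: tool axes at target yaw
    Rn=R@Ro.from_euler("x",a,degrees=True).as_matrix();print("after-spin move",(Rn.T@(np.array(target)-s["tcp_pos"])).round(4)); print(Rn.round(3).tolist())
if __name__=="__main__": rel([float(v) for v in sys.argv[1:4]])
E
python3 rel.py 0.604 0.0585 0.20
```

```text
Traceback (most recent call last):
  File "rel.py", line 13, in <module>
    if __name__=="__main__": rel([float(v) for v in sys.argv[1:4]])
                             ~~~^^^^^^^^^^^^^^^^^^^^^^^^^^^^^^^^^^^
  File "rel.py", line 9, in rel
    print("t",s["time_s"],"pos",s["tcp_pos"].round(4),"F",s["contact_force"].round(2),"w",s["gripper_width"].round(4),"q",s["joints"].round(1))
                                                                                          ^^^^^^^^^^^^^^^^^^^^^^^^
AttributeError: 'float' object has no attribute 'round'
```

```bash
sed -i 's/s\["gripper_width"\].round(4)/round(s["gripper_width"],4)/' rel.py
python3 rel.py 0.604 0.0585 0.20
```

```text
t 0.15 pos [ 0.1746 -0.6517  0.2258] F [-1.13  0.41  0.35] w 0.0874 q [-58.5  20.6   0.6  -0.  -70.1 -16.5]
R [[-0.0, -0.966, -0.259], [0.001, -0.259, 0.966], [-1.0, 0.0, 0.001]]
local move [ 0.0265 -0.5985  0.5748] spin deg -63.41 rad -1.1066
after-spin move [ 0.0265 -0.782  -0.2779]
[[-0.0, -0.201, -0.98], [0.001, -0.98, 0.201], [-1.0, -0.001, 0.001]]
```

Request:
play_rows(series=[0, 0, 0, -0.1107, 0, 0, 0, -0.1107, 0, 0, 0, -0.1107, 0, 0, 0, -0.1107, 0, 0, 0, -0.1107], jaw=45)

```text
time_s: 0.57
tcp_pos: [0.1746, -0.6518, 0.2261]
eef_rot: [-28.8, 90.0, 108.2]
contact_force: [-0.3, 0.2, -1.1]
gripper_width: 0.0597
```

Request:
play_rows(series=[0, 0, 0, -0.1107, 0, 0, 0, -0.1107, 0, 0, 0, -0.1107, 0, 0, 0, -0.1107, 0, 0, 0, -0.1107])

```text
time_s: 0.98
tcp_pos: [0.1746, -0.6518, 0.2262]
eef_rot: [-59.3, 90.0, 109.4]
contact_force: [-0.2, -0.4, 0.9]
gripper_width: 0.0396
```

Request:
play_rows(series=[0, -0.035, -0.0125, 0, 0, -0.035, -0.0125, 0, 0, -0.035, -0.0125, 0, 0, -0.035, -0.0125, 0, 0, -0.035, -0.0125, 0])

```text
time_s: 1.4
tcp_pos: [0.2714, -0.4915, 0.2262]
eef_rot: [-40.8, 90.0, 127.6]
contact_force: [1.6, 0.2, -0.1]
gripper_width: 0.0396
```

Request:
play_rows(series=[0, -0.035, -0.0125, 0, 0, -0.035, -0.0125, 0, 0, -0.035, -0.0125, 0, 0, -0.035, -0.0125, 0, 0, -0.035, -0.0125, 0])

```text
time_s: 1.82
tcp_pos: [0.3678, -0.3325, 0.2266]
eef_rot: [-159.7, 90.0, 8.7]
contact_force: [1.0, 0.0, 0.5]
gripper_width: 0.0394
```

```bash
python3 rel.py 0.604 0.0585 0.20
```

```text
t 1.8167 pos [ 0.3678 -0.3325  0.2266] F [1.05 0.04 0.48] w 0.0394 q [-19.4   3.5 -21.4  -0.  -65.2   7.8]
R [[0.0, -0.201, -0.98], [0.0, -0.98, 0.201], [-1.0, -0.0, -0.0]]
local move [ 0.0266 -0.4304 -0.1529] spin deg 0.02 rad 0.0004
after-spin move [ 0.0266 -0.4305 -0.1528]
[[0.0, -0.201, -0.98], [0.0, -0.98, 0.201], [-1.0, -0.0, -0.0]]
```

Request:
play_rows(series=[0, -0.035, -0.0125, 0, 0, -0.035, -0.0125, 0, 0, -0.035, -0.0125, 0, 0, -0.035, -0.0125, 0, 0, -0.035, -0.0125, 0])

```text
time_s: 2.23
tcp_pos: [0.4641, -0.1734, 0.2267]
eef_rot: [-151.6, 90.0, 16.8]
contact_force: [0.6, -0.1, -0.3]
gripper_width: 0.0394
```

Request:
play_rows(series=[0, -0.035, -0.0125, 0, 0, -0.035, -0.0125, 0, 0, -0.035, -0.0125, 0, 0, -0.035, -0.0125, 0, 0, -0.035, -0.0125, 0])

```text
time_s: 2.65
tcp_pos: [0.5605, -0.0145, 0.2265]
eef_rot: [-65.1, 90.0, 103.4]
contact_force: [1.0, -0.7, 0.4]
gripper_width: 0.0391
```

Request:
play_rows(series=[0, -0.025, -0.009, 0, 0, -0.02, -0.008, 0, 0.0, 0, 0, 0, 0, 0, 0, 0, 0, 0, 0, 0])

```text
time_s: 3.07
tcp_pos: [0.5852, 0.0241, 0.2262]
eef_rot: [25.0, 89.9, -166.6]
contact_force: [0.7, 0.0, -0.8]
gripper_width: 0.0396
```

```bash
python3 rel.py 0.604 0.0585 0.20
python3 - <<'E'
from plant import *
import cv2,pickle
c=capture("wrist");pickle.dump(c,open("c1.pkl","wb"));cv2.imwrite("pics/w1.png",c["img"])
E
```

```text
t 3.0667 pos [0.5852 0.0241 0.2262] F [ 0.72  0.03 -0.77] w 0.0396 q [ 21.5  12.2 -10.9  -0.  -66.9 -33. ]
R [[-0.001, -0.2, -0.98], [-0.0, -0.98, 0.2], [-1.0, 0.0, 0.001]]
local move [ 0.0262 -0.0375 -0.0115] spin deg 0.04 rad 0.0006
after-spin move [ 0.0262 -0.0375 -0.0115]
[[-0.001, -0.201, -0.98], [-0.0, -0.98, 0.201], [-1.0, 0.0, 0.001]]
```

View pics/w1.png

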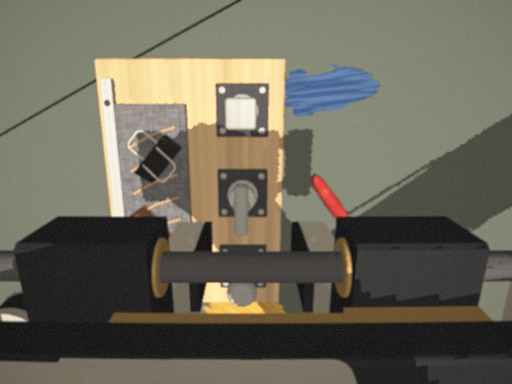

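The wrist view shows the bar at about (241,210), running parallel to the image columns like the board edges, so the yaw is right. Next I'll measure it in this view.

Run:
```python
import pickle,cv2
c=pickle.load(open("c1.pkl","rb"));cv2.imwrite("pics/w1z.png",cv2.resize(c["img"][70:250,200:290],None,fx=3.3,fy=3.3,interpolation=cv2.INTER_CUBIC))
```

```text
(no output)
```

View pics/w1z.png

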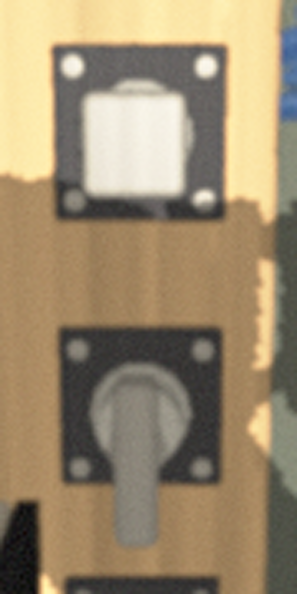

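Run:
```python
import pickle
from h import *
c=pickle.load(open("c1.pkl","rb"))
f=lambda p,z:onz(c,200+p[0]/3.3-.35,70+p[1]/3.3-.35,z)
print("plates",f((141,405),.016),f((140,131),.016))
print("bar ends",f((135,385),.08),f((136,543),.08),"c",f((135.5,464),.08))
print("w",np.linalg.norm(f((114,464),.08)-f((156,464),.08)))
print("sq",f((133.5,144),.08))
```

```text
plates [0.6024059 0.0588393 0.016    ] [ 0.58377944 -0.03112334  0.016     ]
bar ends [0.5973888  0.03467475 0.08      ] [0.6070942  0.08176316 0.08      ] c [0.60214219 0.05774471 0.08      ]
w 0.012076848091357598
sq [ 0.58395393 -0.03058297  0.08      ]
```

```bash
python3 rel.py 0.603 0.0583 0.052
```

```text
t 3.1167 pos [0.5852 0.0237 0.2264] F [-0.58  0.41  1.48] w 0.0394 q [ 21.4  12.2 -10.9  -0.  -66.9 -33. ]
R [[-0.001, -0.201, -0.98], [-0.0, -0.98, 0.201], [-1.0, 0.0, 0.001]]
local move [ 0.1744 -0.0375 -0.0106] spin deg 0.0 rad 0.0001
after-spin move [ 0.1744 -0.0375 -0.0106]
[[-0.001, -0.201, -0.98], [-0.0, -0.98, 0.201], [-1.0, 0.0, 0.001]]
```

Align laterally, then descend to about z 0.11.

Request:
play_rows(series=[0, -0.0125, -0.0035, 0, 0, -0.0125, -0.0035, 0, 0, -0.0125, -0.0036, 0, 0, 0, 0, 0, 0, 0, 0, 0])

```text
time_s: 3.53
tcp_pos: [0.604, 0.0598, 0.2263]
eef_rot: [26.9, 90.0, -164.6]
contact_force: [0.3, 0.5, 0.0]
gripper_width: 0.0393
```

Request:
play_rows(series=[0.025, 0, 0, 0, 0.025, 0, 0, 0, 0.025, 0, 0, 0, 0.025, 0, 0, 0, 0.015, 0, 0, 0])

```text
time_s: 3.95
tcp_pos: [0.6022, 0.0585, 0.1089]
eef_rot: [23.9, 89.8, -167.7]
contact_force: [-0.7, -0.4, -0.3]
gripper_width: 0.0397
```

Request:
play_rows(series=[0, 0, 0, 0, 0, 0, 0, 0, 0, 0, 0, 0, 0, 0, 0, 0, 0, 0, 0, 0])

```text
time_s: 4.37
tcp_pos: [0.6044, 0.0592, 0.113]
eef_rot: [-148.2, 89.9, 20.2]
contact_force: [0.2, 0.6, 0.7]
gripper_width: 0.0396
```

```bash
python3 rel.py 0.603 0.0583 0.052
python3 - <<'E'
from plant import *
import cv2,pickle,numpy as np
c=capture("wrist");d=capture("scene");pickle.dump((c,d),open("c2.pkl","wb"));cv2.imwrite("pics/w2.png",c["img"])
cv2.imwrite("pics/s2.png",cv2.resize(d["img"][130:300,150:350],None,fx=3,fy=3))
E
```

```text
t 4.3667 pos [0.6044 0.0592 0.113 ] F [0.17 0.61 0.74] w 0.0396 q [ 24.   19.6 -16.7   0.  -53.5 -35.6]
R [[0.002, -0.201, -0.98], [0.001, -0.98, 0.201], [-1.0, -0.001, -0.002]]
local move [0.061  0.0012 0.0013] spin deg 0.03 rad 0.0006
after-spin move [0.061  0.0012 0.0013]
[[0.002, -0.201, -0.98], [0.001, -0.98, 0.201], [-1.0, -0.001, -0.002]]
```

View pics/w2.png

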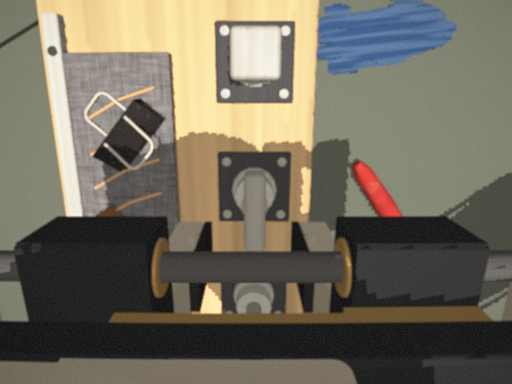

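View pics/s2.png

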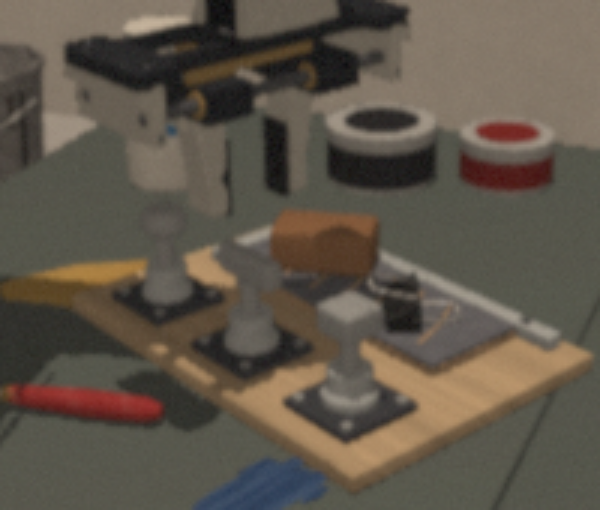

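Both views agree: the bar at (255,215) sits between the fingers, whose midpoint is at column 252. I'll apply a small correction and descend.

Request:
play_rows(series=[0, 0.001, 0.0015, 0, 0.015, 0, 0, 0, 0.015, 0, 0, 0, 0.015, 0, 0, 0, 0.013, 0, 0, 0])

```text
time_s: 4.88
tcp_pos: [0.6017, 0.0582, 0.053]
eef_rot: [-109.0, 90.0, 59.4]
contact_force: [0.8, 0.4, 0.5]
gripper_width: 0.0394
```

Request:
play_rows(series=[0, 0, 0, 0, 0, 0, 0, 0, 0, 0, 0, 0, 0, 0, 0, 0, 0, 0, 0, 0])

```text
time_s: 5.3
tcp_pos: [0.6026, 0.0584, 0.0546]
eef_rot: [-148.2, 89.9, 20.2]
contact_force: [-0.1, -0.0, 0.1]
gripper_width: 0.0393
```

```bash
python3 rel.py 0.603 0.0583 0.052
python3 - <<'E'
from plant import *
import cv2,pickle,numpy as np
c=capture("wrist");d=capture("scene")
o=np.vstack([c["img"][150:330,80:430],cv2.resize(d["img"][180:280,160:300],(350,250))])
cv2.imwrite("pics/s3.png",o); print(get_state()["tcp_pos"])
E
```

```text
t 5.3 pos [0.6026 0.0584 0.0546] F [-0.1  -0.    0.14] w 0.0393 q [ 24.   23.2 -20.3   0.  -46.4 -35.6]
R [[0.002, -0.201, -0.98], [0.001, -0.98, 0.201], [-1.0, -0.001, -0.001]]
local move [ 0.0026  0.0001 -0.0005] spin deg 0.03 rad 0.0006
after-spin move [ 0.0026  0.0001 -0.0005]
[[0.002, -0.201, -0.98], [0.001, -0.98, 0.201], [-1.0, -0.001, -0.001]]
[0.60231644 0.05839838 0.05431501]
```

View pics/s3.png

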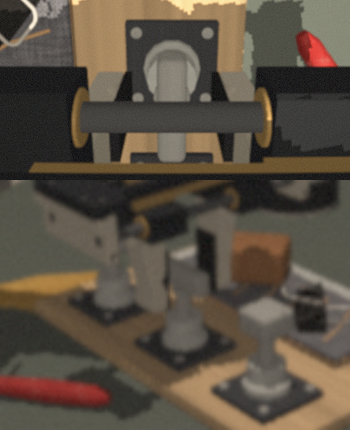

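The bar is centred between the fingers, so I'll lower 2 mm and close.

Request:
play_rows(series=[0.002, 0, 0, 0, 0, 0, 0, 0, 0, 0, 0, 0, 0, 0, 0, 0, 0, 0, 0, 0])

```text
time_s: 5.82
tcp_pos: [0.602, 0.0582, 0.0516]
eef_rot: [100.7, 90.0, -90.9]
contact_force: [-0.1, -0.4, -0.9]
gripper_width: 0.0398
```

Request:
play_rows(series=[0, 0, 0, 0, 0, 0, 0, 0, 0, 0, 0, 0, 0, 0, 0, 0, 0, 0, 0, 0], jaw=0, squeeze=40)

```text
time_s: 6.23
tcp_pos: [0.6025, 0.0582, 0.0516]
eef_rot: [-168.4, 90.0, -0.0]
contact_force: [1.9, -2.2, -1.5]
gripper_width: 0.0151
```

Request:
play_rows(series=[0, 0, 0, 0, 0, 0, 0, 0, 0, 0, 0, 0, 0, 0, 0, 0, 0, 0, 0, 0])

```text
time_s: 6.65
tcp_pos: [0.6024, 0.0582, 0.0516]
eef_rot: [-163.5, 90.0, 5.0]
contact_force: [4.9, -1.9, -2.9]
gripper_width: 0.0151
```

Run:
```python
from plant import *
import cv2,pickle,numpy as np
s=get_state();print(s["contact_force"],s["moment"],s["gripper_width"],s["eef_rot"])
c=capture("wrist");d=capture("scene")
s=get_state();print(s["contact_force"],s["moment"],s["gripper_width"],s["tcp_pos"])
o=np.vstack([cv2.resize(c["img"][150:300,130:380],(500,300)),cv2.resize(d["img"][190:275,180:285],(360,290)).copy() if 0 else cv2.resize(d["img"][190:275,175:315],(500,300))])
cv2.imwrite("pics/s4.png",o)
```

```text
[ 4.90061976 -1.88823682 -2.91183663] [-0.77400765 -1.57355769 -0.01045003] 0.015142254062732103 [-163.4634234    89.95881528    4.96781863]
[ 4.41059339 -2.29998319 -3.53878788] [-0.87770724 -1.68096094  0.00492613] 0.015210080797323583 [0.60240441 0.05822178 0.05165759]
```

View pics/s4.png

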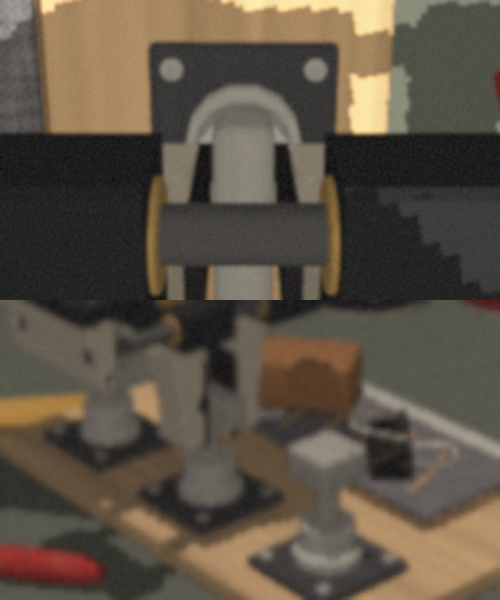

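Request:
play_rows(series=[0, 0, -0.0005, 0, 0, 0, 0, 0, 0, 0, 0, 0, 0, 0, 0, 0, 0, 0, 0, 0])

```text
time_s: 7.17
tcp_pos: [0.6024, 0.0582, 0.0516]
eef_rot: [-98.3, 90.0, 70.1]
contact_force: [3.1, -1.0, -0.9]
gripper_width: 0.0152
```

Request:
play_rows(series=[-0.0003, 0, 0, 0, -0.0003, 0, 0, 0, -0.0003, 0, 0, 0, -0.0003, 0, 0, 0, -0.0003, 0, 0, 0])

```text
time_s: 7.58
tcp_pos: [0.6024, 0.0582, 0.053]
eef_rot: [-0.9, 90.0, 167.5]
contact_force: [3.5, -1.6, -4.1]
gripper_width: 0.015
```

Request:
play_rows(series=[-0.0003, 0, 0, 0, -0.0003, 0, 0, 0, -0.0003, 0, 0, 0, -0.0003, 0, 0, 0, -0.0003, 0, 0, 0])

```text
time_s: 8.0
tcp_pos: [0.6024, 0.0582, 0.0545]
eef_rot: [-39.4, 90.0, 129.0]
contact_force: [4.0, -1.0, -5.4]
gripper_width: 0.0151
```

Request:
play_rows(series=[-0.0005, 0, 0, 0, -0.0005, 0, 0, 0, -0.0005, 0, 0, 0, -0.0005, 0, 0, 0, -0.0005, 0, 0, 0])

```text
time_s: 8.42
tcp_pos: [0.6024, 0.0582, 0.057]
eef_rot: [-2.9, 90.0, 165.5]
contact_force: [3.5, -0.3, -5.7]
gripper_width: 0.0151
```

Request:
play_rows(series=[-0.0005, 0, 0, 0, -0.0005, 0, 0, 0, -0.0005, 0, 0, 0, -0.0005, 0, 0, 0, -0.0005, 0, 0, 0])

```text
time_s: 8.83
tcp_pos: [0.6024, 0.0582, 0.0595]
eef_rot: [-14.8, 90.0, 153.7]
contact_force: [3.9, -0.4, -6.4]
gripper_width: 0.0149
```

Request:
play_rows(series=[-0.0005, 0, 0, 0, -0.0005, 0, 0, 0, -0.0005, 0, 0, 0, -0.0005, 0, 0, 0, -0.0005, 0, 0, 0])

```text
time_s: 9.25
tcp_pos: [0.6024, 0.0581, 0.062]
eef_rot: [9.1, 90.0, 177.5]
contact_force: [5.1, 0.2, -8.7]
gripper_width: 0.0146
```

Run:
```python
from plant import *
import cv2,pickle,numpy as np
d=capture("scene")
s=get_state();print(s["contact_force"],s["moment"],s["gripper_width"],s["tcp_pos"])
cv2.imwrite("pics/s5.png",cv2.resize(d["img"][190:275,175:315],(700,425),interpolation=cv2.INTER_CUBIC))
```

```text
[ 4.56371546  0.73867263 -9.10994627] [-0.02205971 -1.63801989 -0.03621633] 0.015312184696970661 [0.60235921 0.05814469 0.06205546]
```

View pics/s5.png

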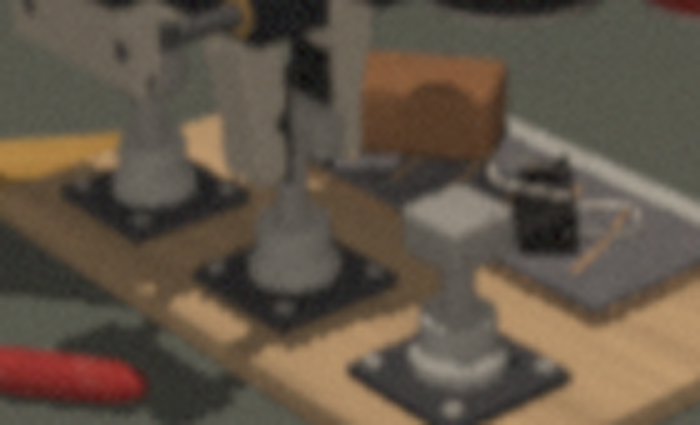

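At 10.4 mm of lift the force reads about 9 N against 8.7 N expected, so the grip isn't slipping. I'll raise it another 4.5 mm.

Request:
play_rows(series=[-0.0005, 0, 0, 0, -0.0005, 0, 0, 0, -0.0005, 0, 0, 0, -0.0005, 0, 0, 0, -0.0005, 0, 0, 0])

```text
time_s: 9.72
tcp_pos: [0.6024, 0.0581, 0.0645]
eef_rot: [13.9, 90.0, -177.7]
contact_force: [5.9, 0.2, -9.7]
gripper_width: 0.0151
```

Request:
play_rows(series=[-0.0005, 0, 0, 0, -0.0005, 0, 0, 0, -0.0005, 0, 0, 0, -0.0005, 0, 0, 0, -0.0003, 0, 0, 0])

```text
time_s: 10.13
tcp_pos: [0.6024, 0.0582, 0.0667]
eef_rot: [-16.7, 90.0, 151.7]
contact_force: [5.1, 0.9, -10.9]
gripper_width: 0.0148
```

Run:
```python
from plant import *
import cv2,pickle,numpy as np
F=[]
d=capture("scene");w=capture("wrist")
s=get_state();print(s["contact_force"],s["moment"],s["gripper_width"],s["tcp_pos"])
o=np.hstack([cv2.resize(d["img"][200:265,190:260],(390,360),interpolation=cv2.INTER_CUBIC),cv2.resize(w["img"][150:300,170:340],(400,360))])
cv2.imwrite("pics/s6.png",o)
```

```text
[  5.58619441  -0.4120875  -12.07888622] [ 0.00962779 -1.9762129  -0.00797771] 0.015062214767018814 [0.60235326 0.05814997 0.06662118]
```

View pics/s6.png

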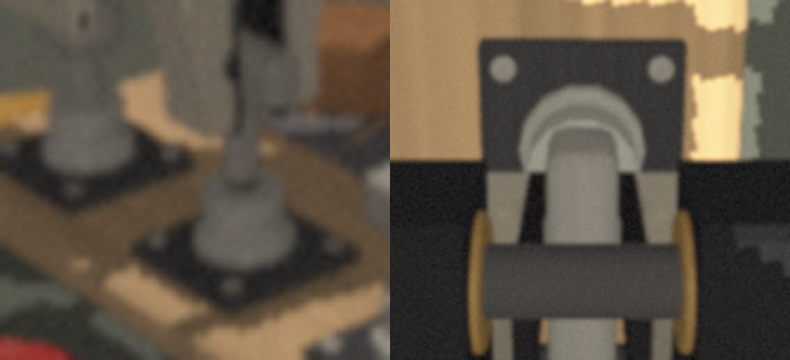

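The scene crop shows the dark groove right at the collar's top, around (240,183). Lift is 15.0 mm and force about 11 N. Now I'll hold there.

Request:
play_rows(series=[0, 0, 0, 0, 0, 0, 0, 0, 0, 0, 0, 0, 0, 0, 0, 0, 0, 0, 0, 0])

```text
time_s: 10.65
tcp_pos: [0.6024, 0.0582, 0.0666]
eef_rot: [-4.9, 90.0, 163.6]
contact_force: [6.6, -0.2, -10.6]
gripper_width: 0.0147
```

Request:
play_rows(series=[0, 0, 0, 0, 0, 0, 0, 0, 0, 0, 0, 0, 0, 0, 0, 0, 0, 0, 0, 0])

```text
time_s: 11.07
tcp_pos: [0.6024, 0.0581, 0.0666]
eef_rot: [14.8, 90.0, -176.7]
contact_force: [4.7, 0.7, -10.6]
gripper_width: 0.0146
```

Request:
play_rows(series=[0, 0, 0, 0, 0, 0, 0, 0, 0, 0, 0, 0, 0, 0, 0, 0, 0, 0, 0, 0])

```text
time_s: 11.48
tcp_pos: [0.6023, 0.0581, 0.0666]
eef_rot: [9.0, 90.0, 177.4]
contact_force: [5.3, -0.4, -11.3]
gripper_width: 0.0151
```

Request:
play_rows(series=[0.0005, 0, 0, 0, 0.0005, 0, 0, 0, 0.0005, 0, 0, 0, 0.0005, 0, 0, 0, 0.0005, 0, 0, 0])

```text
time_s: 11.9
tcp_pos: [0.6024, 0.0581, 0.0642]
eef_rot: [13.0, 90.0, -178.6]
contact_force: [5.0, -0.1, -9.8]
gripper_width: 0.0147
```

Request:
play_rows(series=[0.0005, 0, 0, 0, 0.0005, 0, 0, 0, 0.0005, 0, 0, 0, 0.0005, 0, 0, 0, 0.0005, 0, 0, 0])

```text
time_s: 12.32
tcp_pos: [0.6024, 0.0581, 0.0619]
eef_rot: [18.0, 90.0, -173.6]
contact_force: [4.7, 0.1, -8.9]
gripper_width: 0.0149
```

Request:
play_rows(series=[0.0005, 0, 0, 0, 0.0005, 0, 0, 0, 0.0005, 0, 0, 0, 0.0005, 0, 0, 0, 0.0005, 0, 0, 0])

```text
time_s: 12.73
tcp_pos: [0.6024, 0.0581, 0.0594]
eef_rot: [26.1, 90.0, -165.5]
contact_force: [3.8, 0.1, -7.2]
gripper_width: 0.0147
```

Request:
play_rows(series=[0.0005, 0, 0, 0, 0.0005, 0, 0, 0, 0.0005, 0, 0, 0, 0.0005, 0, 0, 0, 0.0005, 0, 0, 0])

```text
time_s: 13.15
tcp_pos: [0.6024, 0.0581, 0.0569]
eef_rot: [36.1, 90.0, -155.5]
contact_force: [3.1, 0.4, -5.5]
gripper_width: 0.0149
```

Request:
play_rows(series=[0.0005, 0, 0, 0, 0.0005, 0, 0, 0, 0.0005, 0, 0, 0, 0.0005, 0, 0, 0, 0.0005, 0, 0, 0])

```text
time_s: 13.57
tcp_pos: [0.6024, 0.0581, 0.0544]
eef_rot: [-171.9, 90.0, -3.5]
contact_force: [2.8, -0.1, -4.2]
gripper_width: 0.015
```

Request:
play_rows(series=[0.0005, 0, 0, 0, 0.0005, 0, 0, 0, 0.0005, 0, 0, 0, 0.0005, 0, 0, 0, 0.0004, 0, 0, 0])

```text
time_s: 13.98
tcp_pos: [0.6024, 0.0581, 0.052]
eef_rot: [30.9, 90.0, -160.6]
contact_force: [2.1, 0.8, -2.6]
gripper_width: 0.0147
```

Request:
play_rows(series=[0.0003, 0, 0, 0, 0.0002, 0, 0, 0, 0, 0, 0, 0, 0, 0, 0, 0, 0, 0, 0, 0])

```text
time_s: 14.4
tcp_pos: [0.6025, 0.0581, 0.0516]
eef_rot: [-158.9, 90.0, 9.5]
contact_force: [1.3, 0.6, -0.5]
gripper_width: 0.0147
```

The pull is down to about 0.5 N, below the 3 N preload, so the pin is seated. Next I'll open the gripper and retreat.

Request:
play_rows(series=[0, 0, 0, 0, 0, 0, 0, 0, 0, 0, 0, 0, 0, 0, 0, 0, 0, 0, 0, 0], jaw=45)

```text
time_s: 14.82
tcp_pos: [0.6023, 0.0581, 0.0515]
eef_rot: [31.4, 90.0, -160.2]
contact_force: [0.0, -0.9, -0.0]
gripper_width: 0.0384
```

Request:
play_rows(series=[0, 0, 0, 0, 0, 0, 0, 0, 0, 0, 0, 0, 0, 0, 0, 0, 0, 0, 0, 0])

```text
time_s: 15.23
tcp_pos: [0.6025, 0.0582, 0.0515]
eef_rot: [-111.5, 90.0, 56.9]
contact_force: [-0.1, -0.3, 0.1]
gripper_width: 0.0394
```

Request:
play_rows(series=[-0.01, 0, 0, 0, -0.015, 0, 0, 0, -0.02, 0, 0, 0, -0.025, 0, 0, 0, -0.025, 0, 0, 0])

```text
time_s: 15.65
tcp_pos: [0.6022, 0.058, 0.148]
eef_rot: [47.4, 90.0, -144.2]
contact_force: [0.6, 0.5, 0.8]
gripper_width: 0.0396
```

Request:
play_rows(series=[-0.02, 0, 0, 0, -0.015, 0, 0, 0, 0, 0, 0, 0, 0, 0, 0, 0, 0, 0, 0, 0])

```text
time_s: 16.07
tcp_pos: [0.602, 0.0581, 0.1814]
eef_rot: [-18.2, 90.0, 150.2]
contact_force: [0.3, -0.5, 0.2]
gripper_width: 0.0392
```

Run:
```python
from plant import *
import cv2,pickle,numpy as np
d=capture("scene");w=capture("wrist")
C=pickle.load(open("c0.pkl","rb"))
s=get_state();print(s["contact_force"],s["gripper_width"],s["tcp_pos"],s["qd"].round(2))
g=lambda x:cv2.resize(x[185:275,175:295],(400,300),interpolation=cv2.INTER_CUBIC)
cv2.imwrite("pics/s7.png",np.vstack([np.hstack([g(C["scene"]["img"]),g(d["img"])]),cv2.resize(w["img"],(800,300))]))
```

```text
[-0.81726383 -0.93168116 -1.11077175] 0.039436277044734944 [0.60184538 0.0579663  0.18061742] [ 0.02  0.48  0.16  0.08 -0.07  0.02]
```

View pics/s7.png

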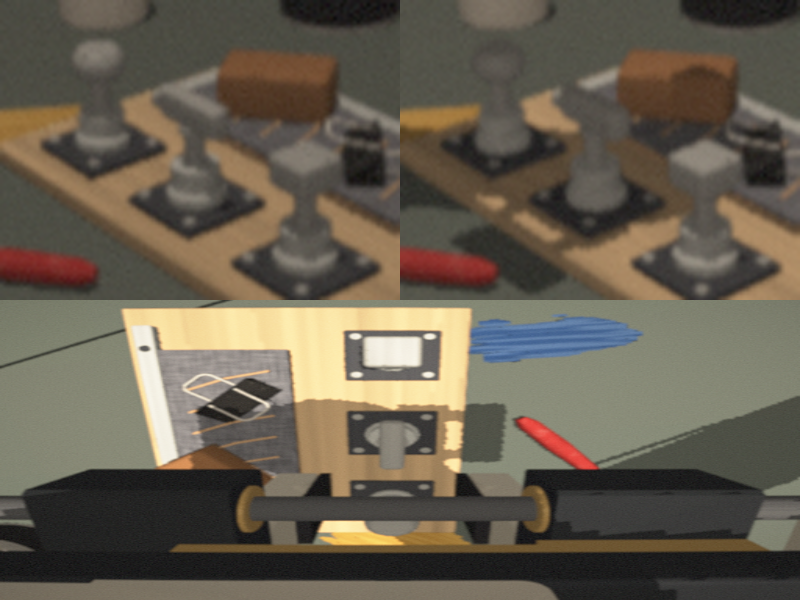

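Compared with the start image, all three heads are at the same height and place. The bar head is at (190,105) before and (590,110) in the after panel, which is offset by 400 px. The gripper is clear, so I'm handing in.

```bash
python3 -c "
from plant import *
print(close_job())"
```

```text
the job is handed in; nothing more can be done
None
```

I pull-tested the locking pin (the middle one, with the flat cross-bar head), eased it back to fully seated and let go. The job is handed in at about 16 s of the 38 s allowed.

- **Pull:** the force rose steadily to about 11 N, and the gripper rose 15.0 mm. Single readings at the top ran from 10.6 to 12.1 N. The scene camera showed the dark groove at the collar's top edge.
- **Hold:** I kept that pull for about 1.4 s.
- **Return:** I lowered it at about 6 mm/s until the pull fell below the 3 N preload, reading 0.5 N with the gripper back at its starting height. Then I opened the fingers.
- **Last checks:** the contact force read near zero after letting go. The before and after scene pictures show all three heads at the same height and place, and the gripper is about 13 cm above its grip height, touching nothing.

Two readings did not match exactly. The jaws read 15 mm on the 13 mm bar, and there was a sideways force of about 5 N while gripping. The force followed the spring values to within about 1 N, so I saw no sign of slipping.

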